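Proof-load a test tile in the bend tester

ROBOT

A 6-joint arm with a two-finger parallel gripper is mounted at the origin on a cart in front of the work surface, level with it; the furniture and walls round the work are solid. World frame = base frame: x ahead of the robot, y to its left, z up, the work surface at z = 0. Lengths are in m, angles in rad, forces in N, time in s.
With the tool pointing down it reaches from about 0.25 to 0.725 m from the base axis. Payload 4 kg.
Tool frame: the origin (TCP) lies midway between the tips of the shut fingers; the grasp point (between the pads) lies 19 mm behind it; z points along the fingers, y is the direction in which the jaws open and shut (so a half turn about z gives the same grasp; the last joint's range is limited). The gripper opens to 85 mm and grips with 20 to 120 N. Pads are 22 mm wide; open, the fingers measure 114 mm over their backs; the gripper's body (76 mm by 85 mm) begins 54 mm behind the grasp point. The pads swing forward as they close: fully open they stand 13 mm farther back than shut.
Start: joints at [1.219, 0.241, 0.005, 1.335, 0, 1.571], TCP at [0.172, 0.469, 0.207] pointing down, gripper open.
Joint ranges: [-2.72, 2.72], [-1.05, 1.87], [-1.09, 1.28], [-1.99, 2.15], [-1.42, 1.44], [-3.14, 3.14]. Speed limits (rad/s): [2.79, 2.79, 3.14, 3.14, 3.14, 3.14].

INTERFACE

Orientations are given as a unit quaternion [x, y, z, w].
In Python, from workcell import get_obs, camera, camera_model, job_done, masks_of gives the robot as it stands.
- The arm moves only by the tool jog_arm, never from a script. Its argument "deltas" is a list that holds one entry, the list of rows, each a list of 7 numbers: the shift along the tool's x, y, z in mm, then the turn, a rotation vector about the tool's x, y, z in degrees, then the finger opening in mm, from 0 to 85.4. A call has 1 to 5 rows; each row shifts and turns the pose as measured when the row begins, along the tool's axes as they then stand; what a row does not reach is not made up. A row lasts 1/10 s, in which the tool goes at most 50 mm and 8.59 degrees, less where a joint would pass 70% of its speed; a pose out of reach is approached as far as the arm can. A call with a gripper value outside its range is refused whole. The fingers move at their own pace and stop on an object; the grip force is fixed at half the most. Time passes only in rows, so rows that do not move let the fingers close. It gives the time, the measured TCP pose, the force and the opening at its end, in the units of the state.
- get_obs(): the state, without advancing time (a new reading comes with each control period).
- camera(name): name is "scene" or "top" or "wrist"; returns the picture (420x560x3 uint8, red, green, blue); there is no depth.
- camera_model(name): a dict with "fovy" (degrees; the focal length in pixels is half the picture's height over the tangent of half this angle, whatever the lens; pixels are square), "cx", "cy" (the principal point, pixels), "k1" (the pictures are not rectified: a ray, as slopes to the right and down, at radius r is drawn at 1 + k1 r^2 times it, then the intrinsics apply), "pose" (4x4, takes a point from camera to world coordinates); the wrist camera has in their place "T_tool_cam" (4x4, takes a point from camera to tool coordinates, whose origin is the TCP and whose axes are the flange's). Camera axes: x right, y down, z forward; pixel columns grow to the right and rows downward; lengths in m; the calibration is good to about 2 mm. A picture is of the moment at which its call begins: read the wrist's pose just before it. camera_model takes no time and is no camera call.
- job_done(): hands the job in, once; it reports no verdict.
Trained networks look in the newest picture that a camera, given by its name, has taken for a name from the list of things; names that differ only in an ending like _2 or _b are one class to them, and where a whole thing is asked for, a point or a joint stands for the part that bears it (a point fixed in the world has none). Each returns a list of dicts, best first, with "conf" (0 to 1); they miss things now and then, are a little off and sometimes report something else, mostly with a low value. They report only what shows in the picture. A call takes as long as a camera call.
- masks_of(target, camera): "pixels" (420x560 bool, what is visible of it) and "at" ([column, row] in pixels, amid what is visible of it).
The state is a dict: "clock": time; "joint_pos": joint angles; "joint_vel": joint speeds; "tau": joint torques, N m; "eef_pos": TCP position; "tool_rot": TCP orientation; "ft_force": force on the tool from outside, world axes, zero at the start; "ft_torque": the same for the moment, N m; "grip_width": finger opening in m.
Only numpy, scipy, OpenCV 4.12 (cv2) and the standard library are available. Lean on these libraries where they do the work, as an engineer would, in place of code of your own. Each camera call takes 0.05 s, during which the arm holds its last target. There are 200 camera calls.

TASK

A white test tile is ready under the loading roller of the grey bend tester. Swing its hinged clear guard fully shut, turn the brass turnbutton square across the guard's front edge so that shards cannot throw it open, and only then pull the spring-loaded stirrup handle straight out until the pointer on the spring barrel stands level with the set marker, without overshooting it, because an overload would break the tile. The program finishes while still holding the handle there, steady at the marker; leave the marker's setting and the things round the tester as they are.

Things in the scene. Friction and masses are not known exactly. Their poses are not given: they have to be found in the camera images.
- tester: Grey bend tester fixed to the worktop; base plate 140 x 330 mm, top at z = 16 mm. Origin on the worktop under the spring barrel; x away from the robot (yaw within 0.25 rad), y to the left along the tester, z up; offsets below are in this frame. At y = +50 to +210 mm the chamber (x -62 to +62, walls up to z = 105 mm); y = +52 to -103 mm the barrel (axis x = 0, z = 78 mm, 39 mm over its collars).
- guard (a joint): Guard angle, rad: flat lid, grey frame and clear pane, hinged along its back edge. 0 = fully shut, against its stop; positive = front edge raised. Starts 0.45 to 0.85. The stiff hinge keeps it where it is left; pushing down on the middle of the pane takes 2 to 6 N.
- guard_hinge (a point): Middle of the guard's hinge axis (along y), at x = +66, y = +130, z = 108 mm. From there the guard reaches 131 mm forward (towards the robot when shut) and is 164 mm wide, 5 mm thick; when shut its top is level at z = 112 mm.
- guard_edge (a point): Middle of the upper front edge of the guard, 131 mm from the hinge axis; moves with the guard.
- turnbutton (a joint): Angle in rad of the brass turnbutton about its vertical pin. 0 = it lies along the guard's front edge (along y) and the guard is free; +1.57 or -1.57 = square across the edge, one end 10 mm over the shut guard. Positive = anticlockwise from above. Starts within 0.25 of 0; turns either way up to 1.75, stays where it is left (0.06 N m).
- button_top (a point): Top of the turnbutton on its pin axis, at x = -82, y = +130, z = 135 mm. It is a flat bar 54 x 14 mm and 6 mm thick (underside z = 113 mm, 2 mm over the shut guard) with a thumb rib centred on the pin, 36 mm long, 9 mm thick, 16 mm high (z = 119 to 135 mm), along the bar; pinch the rib across its thickness from above.
- stirrup (a joint): How far in m the pull handle is drawn out of the barrel, along the tester's -y (to the right). 0 at rest, stop at 0.09. A spring pulls it back with 4 N at 0 and 1 N more for every 10 mm, so it runs home when released.
- grip (a point): Middle of the handle's wooden grip: round bar 18 mm in diameter, 88 mm long along x, at z = 78 mm, y = -187 mm at rest. A steel stirrup of 8 mm wire carries it: sides 50 mm either side of the middle, cross wire 69 mm behind the grip (towards the barrel), so a finger fits into the opening from above. Only the worktop lies below it.
- pointer (a point): Top of the small dark pointer that sticks up out of the slot along the barrel's top, z = 105 mm; it moves with the handle, from y = +25 mm at rest.
- marker_index (a point): Set marker: dark clip 9 mm long round the barrel, open at the top, a white line on each of its two index points beside the slot. This point lies over the slot midway between the lines, z = 105 mm. It is clamped 35 to 70 mm along -y from the pointer's rest place; the pointer is level with it when both have the same y in the tester's frame.
- glaze_jar: Screw-top glaze jar, 56 mm diameter, 68 mm high, standing behind the barrel; bystander. Origin under its centre.
- spare_tile_a: Lower of two stacked spare white tiles, 65 x 65 x 11 mm each, lying in front of the handle; bystander. Origin under its centre.
- spare_tile_b: Upper of the two spare tiles; bystander. Origin under its centre.
- bowl: Small black bowl, 69 mm diameter, 38 mm high, at the right; bystander. Origin under its centre.

How it is judged:
On the way, in this order (a step that is already met when the one before it is completed fails the run):
1. the guard is fully shut (value of joint guard below 0.06 rad), for 0.2 s.
2. the turnbutton lies across the shut guard (value of joint guard below 0.06 rad and (value of joint turnbutton above 1.3 rad or value of joint turnbutton below -1.3 rad)), for 0.2 s.
3. the handle is held with the pointer at the marker (all of step 2 and y of pointer in the frame of marker_index between -0.005 and 0.005 m and contact force between stirrup and the fingers above 4 N), for 0.5 s.
At the end, for the whole second after the job is handed in: The fingers hold the handle (more than 4 N on it) still (under 4 mm/s) with the pointer within 5 mm of the set marker, while the guard is shut (under 0.06 rad) and the turnbutton lies across it (at least 1.3 rad either way) (all of step 3 and velocity of joint stirrup between -0.004 and 0.004 m/s); the arm keeps its last pose, push and grip.
It fails at once if the handle is drawn (more than 12 mm) before the guard is shut and buttoned (value of joint stirrup above 0.012 m and not (value of joint guard below 0.06 rad and (value of joint turnbutton above 1.3 rad or value of joint turnbutton below -1.3 rad))).
It fails at once if the pointer is pulled more than 10 mm past the marker (y of pointer in the frame of marker_index below -0.01 m).
It fails at once if the set marker is shifted by more than 4 mm (distance of marker_index from where it was at the start of the episode above 0.004 m).
It fails at once if a bystander is shifted by more than 30 mm (distance of any of glaze_jar, spare_tile_a, spare_tile_b, bowl from where it was at the start of the episode above 0.03 m).
It also fails if it takes over 64 s, if anything falls off the work surface, if the arm or the gripper's body presses on something with over 40 N, if the wrist force passes 120 N, or if a joint passes its speed limit or range.

## Working session

There is one attempt and no reset: what is moved stays moved. The work goes in short steps, Python scripts to look and compute and a tool call to move; the robot and the scene stay as the last step left them, time stands still between calls to the robot, and variables do not carry over. Pictures are saved under pics/ and viewed, about 8 in all and at most 12, crops included, and the job is handed in when it is done.

Besides the shell and the picture viewer there is one more tool, called after "Call:" as name(argument=value, ...) on one line, values as JSON. jog_arm: Moves the arm, as the interface text tells. Its arguments: {"type":"object","properties":{"deltas":{"type":"array"}},"required":["deltas"]}

```bash
mkdir -p pics; ls; cat > h.py <<'E'
import numpy as np, cv2
from workcell import *
from scipy.spatial.transform import Rotation as R
def pose(name):
    m=camera_model(name)
    if 'pose' in m: return m,np.array(m['pose'])
    o=get_obs();T=np.eye(4);T[:3,:3]=R.from_quat(o['tool_rot']).as_matrix();T[:3,3]=o['eef_pos']
    return m,T@np.array(m['T_tool_cam'])
def proj(m,T,P):
    P=np.atleast_2d(P);c=(P-T[:3,3])@T[:3,:3];s=c[:,:2]/c[:,2:];r2=(s**2).sum(1,keepdims=True)
    f=210/np.tan(np.radians(m['fovy'])/2);s=s*(1+m['k1']*r2);return s*f+[m['cx'],m['cy']]
def ray(m,T,px,z):
    f=210/np.tan(np.radians(m['fovy'])/2);d=(np.array(px,float)-[m['cx'],m['cy']])/f;s=d.copy()
    for _ in range(20): s=d/(1+m['k1']*(s**2).sum())
    v=T[:3,:3]@np.r_[s,1];return T[:3,3]+v*(z-T[2,3])/v[2]
def snap(name,fn):
    m,T=pose(name);im=camera(name);cv2.imwrite('pics/'+fn,im[:,:,::-1]);return m,T,im
E
python3 - <<'E'
from h import *
ims=[]
for n in ['top','scene']:
    m,T,im=snap(n,n+'0.png');print(n,m['fovy'],m['k1'],np.round(T,3).tolist())
    for t,z in [('tester',.05),('guard',.12),('turnbutton',.13),('stirrup',.078),('grip',.078),('pointer',.105),('marker_index',.105),('glaze_jar',.05),('spare_tile_a',.02),('bowl',.03)]:
        for d in masks_of(t,n)[:2]:
            a=d['at'];print(t,round(d['conf'],2),np.round(a),d['pixels'].sum(),np.round(ray(m,T,a,z),3))
E
```

```text
pics
top 45.564800067237194 -0.016007421209033028 [[-0.02, -0.982, 0.189, 0.274], [-1.0, 0.017, -0.017, -0.06], [0.013, -0.19, -0.982, 1.61], [0.0, 0.0, 0.0, 1.0]]
tester 0.81 [236. 210.] 5407 [0.572 0.038 0.05 ]
turnbutton 0.6 [317. 236.] 388 [ 0.474 -0.207  0.13 ]
turnbutton 0.45 [272. 168.] 285 [ 0.686 -0.078  0.13 ]
stirrup 0.85 [316. 201.] 201 [ 0.593 -0.213  0.078]
stirrup 0.27 [234. 212.] 5324 [0.563 0.042 0.078]
grip 0.54 [311. 207.] 413 [ 0.572 -0.198  0.078]
pointer 0.65 [317. 205.] 174 [ 0.573 -0.212  0.105]
marker_index 0.46 [270. 214.] 5 [ 0.549 -0.068  0.105]
glaze_jar 0.67 [270. 169.] 262 [ 0.705 -0.07   0.05 ]
spare_tile_a 0.92 [318. 236.] 441 [ 0.489 -0.223  0.02 ]
bowl 0.64 [372. 176.] 337 [ 0.684 -0.406  0.03 ]
scene 50.27849498270572 -0.10255621040749997 [[0.893, -0.226, 0.389, 0.108], [-0.45, -0.47, 0.759, -0.995], [0.011, -0.853, -0.521, 0.762], [0.0, 0.0, 0.0, 1.0]]
tester 0.55 [253. 229.] 4930 [0.551 0.017 0.05 ]
guard 0.7 [248. 184.] 372 [0.6   0.165 0.12 ]
guard 0.69 [263. 238.] 10 [ 0.513 -0.131  0.12 ]
turnbutton 0.57 [217. 200.] 82 [0.47  0.091 0.13 ]
stirrup 0.93 [290. 260.] 444 [ 0.558 -0.196  0.078]
stirrup 0.26 [265. 234.] 15 [ 0.555 -0.059  0.078]
grip 0.75 [294. 260.] 405 [ 0.567 -0.201  0.078]
pointer 0.7 [292. 264.] 372 [ 0.537 -0.242  0.105]
marker_index 0.6 [266. 236.] 37 [ 0.534 -0.106  0.105]
glaze_jar 0.78 [314. 234.] 476 [ 0.697 -0.085  0.05 ]
spare_tile_a 0.78 [267. 292.] 547 [ 0.48  -0.223  0.02 ]
spare_tile_a 0.5 [271. 304.] 102 [ 0.47  -0.266  0.02 ]
bowl 0.87 [372. 308.] 610 [ 0.676 -0.394  0.03 ]
bowl 0.23 [292. 263.] 361 [ 0.59  -0.154  0.03 ]
```

View pics/top0.png

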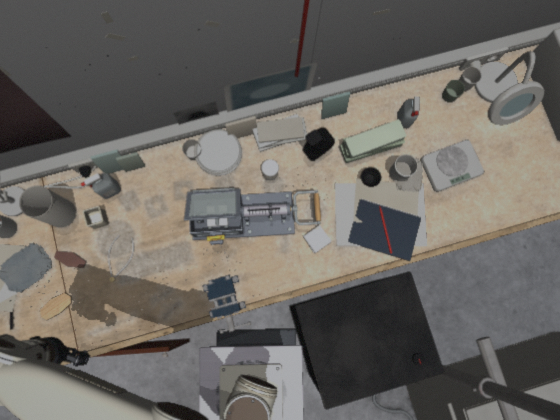

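View pics/scene0.png

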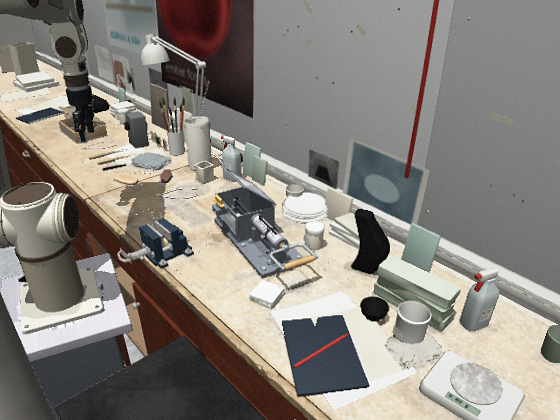

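The top picture shows the tester at (190–320, 185–240), with its button near (216,239), the grip at (317,208), and the guard raised. The scene picture agrees. Next I work out a coarse pose and get a zoomed view.

```bash
python3 - <<'E'
from h import *
m,T=pose('top')
b=ray(m,T,[216,239],.13);g=ray(m,T,[317.5,207.5],.078)
print(b,g)
# tester: b at (-82,130), g at (0,-187)
lb=np.array([-.082,.130]);lg=np.array([0,-.187])
d=(b-g)[:2];l=lb-lg
yaw=np.arctan2(d[1],d[0])-np.arctan2(l[1],l[0]);c,s=np.cos(yaw),np.sin(yaw);Rz=np.array([[c,-s],[s,c]])
o=((b+g)[:2]-Rz@(lb+lg))/2
print('yaw',yaw,'o',o,np.linalg.norm(d),np.linalg.norm(l))
im=cv2.imread('pics/top0.png')
k=4;x0,y0=175,165
Z=cv2.resize(im[y0:y0+95,x0:x0+165],None,fx=k,fy=k,interpolation=cv2.INTER_CUBIC)
def P(x,y,z): 
    p=Rz@[x,y]+o; return proj(m,T,[[p[0],p[1],z]])[0]
for (x,y,z),col in {(-.07,-.103,.016):(0,0,255),(-.062,.05,.105):(0,255,0),(.062,.05,.105):(0,255,0),(.062,.21,.105):(0,255,0),(-.062,.21,.105):(0,255,0),(0,-.187,.078):(255,0,255),(-.082,.13,.135):(255,0,255),(0,.025,.105):(0,255,255),(0,-.103,.098):(255,255,0)}.items():
    u=(P(x,y,z)-[x0,y0]+.5)*k; cv2.circle(Z,(int(u[0]),int(u[1])),3,col,-1)
cv2.imwrite('pics/top0z.png',Z)
print(get_obs()['tool_rot'],R.from_quat(get_obs()['tool_rot']).as_matrix().round(3).tolist()); print(np.round(camera_model('wrist')['T_tool_cam'],3).tolist(),camera_model('wrist')['fovy'])
E
```

```text
[0.47083783 0.09370851 0.13      ] [ 0.57122694 -0.21733739  0.078     ]
yaw 0.059066106960231624 o [ 0.56027848 -0.03094384] 0.32684480218104717 0.3274339628077698
[ 1.74988477e-01  9.84570481e-01 -5.22921879e-07 -4.07773582e-06] [[-0.939, 0.345, -0.0], [0.345, 0.939, 0.0], [0.0, -0.0, -1.0]]
[[-0.001, -0.961, -0.275, 0.069], [1.0, -0.001, -0.0, 0.001], [0.0, -0.275, 0.961, -0.167], [0.0, 0.0, 0.0, 1.0]] 60.34823427438554
```

View pics/top0z.png

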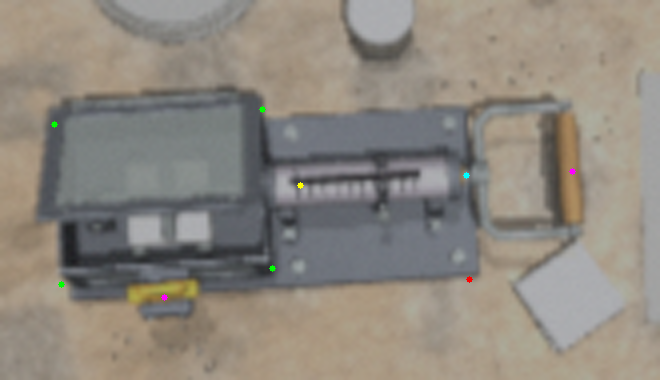

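The overlaid tester model matches the picture to within a few mm (yaw 0.06, origin (0.560, −0.031)), so I can start moving. First I'll write a helper that turns a target pose into rows.

```bash
cat >> h.py <<'E'
YAW=0.059;O=np.array([.5603,-.0309])
def W(x,y,z):
    c,s=np.cos(YAW),np.sin(YAW);return np.array([O[0]+c*x-s*y,O[1]+s*x+c*y,z])
def plan(P,ydeg,step=40,rot=7.5):
    """rows to reach world P, tool down, tool y at world angle ydeg"""
    o=get_obs();p=np.array(o['eef_pos']);M=R.from_quat(o['tool_rot']);y=M.as_matrix()[:,1]
    yd=np.radians(ydeg);xa=np.array([np.sin(yd),-np.cos(yd),0]);ya=np.array([np.cos(yd),np.sin(yd),0])
    G=R.from_matrix(np.c_[xa,ya,[0,0,-1]])
    rv=(M.inv()*G).as_rotvec();d=np.array(P)-p
    n=int(max(1,np.ceil(np.linalg.norm(d)*1000/step),np.ceil(np.degrees(np.linalg.norm(rv))/rot)))
    print('from',p.round(4),'d',d.round(4),'n',n,'rot',np.degrees(rv).round(1))
    for i in range(n):
        Mi=M*R.from_rotvec(rv*i/n);print((Mi.inv().apply(d/n)*1000).round(1).tolist(),(np.degrees(rv)/n).round(1).tolist())
E
python3 - <<'E'
from h import *
plan(W(-.01,.13,.27),3.4)
E
```

```text
Traceback (most recent call last):
  File "h.py", line 25, in plan
    G=R.from_matrix(np.c_[xa,ya,[0,0,-1]])
  File "scipy/spatial/transform/_rotation.pyx", line 1143, in scipy.spatial.transform._rotation.Rotation.from_matrix
ValueError: Non-positive determinant (left-handed or null coordinate frame) in rotation matrix 0: [[ 0.05930637  0.99823983  0.        ]
 [-0.99823983  0.05930637  0.        ]
 [ 0.          0.         -1.        ]].
```

```bash
sed -i 's/\[np.sin(yd),-np.cos(yd),0\]/[-np.sin(yd),np.cos(yd),0]/' h.py
python3 - <<'E'
from h import *
plan(W(-.01,.13,.27),3.4)
E
```

```text
from [0.1723 0.4694 0.2068] d [ 0.3704 -0.3711  0.0632] n 14 rot [-0.  -0.  66.4]
[-34.0, -15.8, -4.5] [-0.0, -0.0, 4.7]
[-35.2, -12.9, -4.5] [-0.0, -0.0, 4.7]
[-36.1, -10.0, -4.5] [-0.0, -0.0, 4.7]
[-36.8, -6.9, -4.5] [-0.0, -0.0, 4.7]
[-37.2, -3.9, -4.5] [-0.0, -0.0, 4.7]
[-37.4, -0.8, -4.5] [-0.0, -0.0, 4.7]
[-37.4, 2.3, -4.5] [-0.0, -0.0, 4.7]
[-37.1, 5.4, -4.5] [-0.0, -0.0, 4.7]
[-36.5, 8.5, -4.5] [-0.0, -0.0, 4.7]
[-35.7, 11.5, -4.5] [-0.0, -0.0, 4.7]
[-34.6, 14.4, -4.5] [-0.0, -0.0, 4.7]
[-33.3, 17.2, -4.5] [-0.0, -0.0, 4.7]
[-31.7, 19.9, -4.5] [-0.0, -0.0, 4.7]
[-30.0, 22.4, -4.5] [-0.0, -0.0, 4.7]
```

Call:
jog_arm(deltas=[[[-34,-16,-15,0,0,4.7,0],[-35,-13,-15,0,0,4.7,0],[-36,-10,-15,0,0,4.7,0],[-37,-7,-10,0,0,4.7,0],[-37,-4,-8,0,0,4.7,0]]])

```text
clock: 1.6
eef_pos: [0.3047, 0.3348, 0.27]
tool_rot: [0.374, 0.927, -0.001, -0.0]
ft_force: [0.9, 0.5, -0.2]
grip_width: 0.0124
```

Call:
jog_arm(deltas=[[[-37,-1,0,0,0,4.7,0],[-37,2,0,0,0,4.7,0],[-37,5,0,0,0,4.7,0],[-36,8,0,0,0,4.7,0],[-36,11,0,0,0,4.7,0]]])

```text
clock: 2.1
eef_pos: [0.4395, 0.1959, 0.2731]
tool_rot: [0.562, 0.827, 0.002, 0.001]
ft_force: [0.2, 0.1, 0.9]
grip_width: 0.0001
```

```bash
python3 - <<'E'
from h import *
plan(W(-.01,.13,.25),3.4)
E
```

```text
from [0.4395 0.1959 0.2731] d [ 0.1031 -0.0976 -0.0231] n 4 rot [ 0.3 -0.1 18.2]
[-32.2, 15.0, 5.8] [0.1, -0.0, 4.5]
[-30.9, 17.5, 5.8] [0.1, -0.0, 4.5]
[-29.4, 19.9, 5.8] [0.1, -0.0, 4.5]
[-27.7, 22.2, 5.8] [0.1, -0.0, 4.5]
```

Call:
jog_arm(deltas=[[[-32,15,5,0,0,4.6,0],[-31,18,5,0,0,4.6,0],[-29,20,5,0,0,4.6,0],[-28,22,5,0,0,4.6,0],[0,0,0,0,0,0,0]]])

```text
clock: 2.6
eef_pos: [0.549, 0.0896, 0.2525]
tool_rot: [0.695, 0.719, 0.003, 0.001]
ft_force: [-0.3, 0.5, -0.1]
grip_width: 0.0
```

```bash
python3 - <<'E'
from h import *
plan(W(-.01,.13,.25),3.4); print(get_obs()['ft_force'])
m,T,im=snap('wrist','w1.png')
for t,z in [('turnbutton',.13),('marker_index',.105),('pointer',.105),('guard',.15),('grip',.078)]:
    for d in masks_of(t,'wrist')[:2]: print(t,round(d['conf'],2),np.round(d['at']),d['pixels'].sum(),ray(m,T,d['at'],z).round(3))
E
```

```text
from [0.549  0.0896 0.2525] d [-0.0064  0.0087 -0.0025] n 1 rot [ 0.4 -0.1 -1.4]
[8.9, -6.1, 2.4] [0.4, -0.1, -1.4]
[-0.30335798  0.51882052 -0.1059118 ]
turnbutton 0.7 [198. 180.] 1082 [0.481 0.103 0.13 ]
pointer 0.53 [294. 173.] 32364 [0.56  0.107 0.105]
guard 0.93 [312. 169.] 25119 [0.572 0.118 0.15 ]
```

View pics/w1.png

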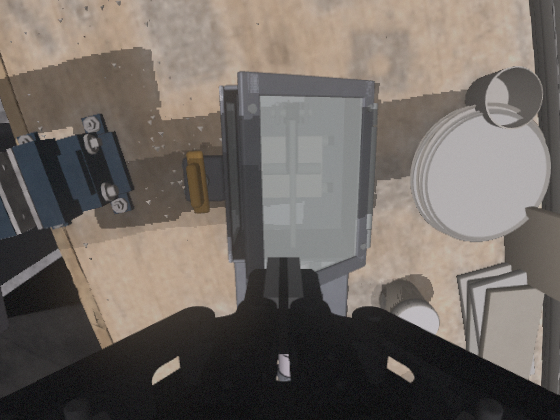

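The wrist view shows the button at (198,181), nearly along the edge, and the guard pane at about (312,169) below the fingers. Now I push the guard down.

Call:
jog_arm(deltas=[[[8,-6,12,0.4,0,-1.4,0],[0,0,20,0,0,0,0],[0,0,20,0,0,0,0],[0,0,20,0,0,0,0],[0,0,15,0,0,0,0]]])

```text
clock: 3.4
eef_pos: [0.5401, 0.1083, 0.1716]
tool_rot: [0.679, 0.734, 0.007, 0.003]
ft_force: [-0.1, -0.6, 0.2]
grip_width: 0.0001
```

Call:
jog_arm(deltas=[[[0,0,15,0,0,0,0],[0,0,15,0,0,0,0],[0,0,10,0,0,0,0],[0,0,8,0,0,0,0],[0,0,5,0,0,0,0]]])

```text
clock: 3.9
eef_pos: [0.5387, 0.1134, 0.1188]
tool_rot: [0.675, 0.738, 0.008, 0.003]
ft_force: [-0.2, -0.3, 2.2]
grip_width: 0.0004
```

Call:
jog_arm(deltas=[[[-3,0,5,0,0,0,0],[-2,0,5,0,0,0,0],[0,0,5,0,0,0,0],[0,0,5,0,0,0,0],[0,0,5,0,0,0,0]]])

```text
clock: 4.4
eef_pos: [0.5404, 0.1088, 0.0934]
tool_rot: [0.675, 0.738, 0.01, 0.004]
ft_force: [-1.0, 1.0, 1.8]
grip_width: 0.0001
```

```bash
python3 - <<'E'
from h import *
m,T,im=snap('wrist','w2.png'); _,_,s=snap('scene','s2.png')
a=cv2.resize(s[140:300,170:350],None,fx=2.4,fy=2.4,interpolation=cv2.INTER_CUBIC)
b=cv2.resize(im,(int(560*384/420),384))
c=np.hstack([a,b])[:,:,::-1];c=cv2.resize(c,(800,int(800*c.shape[0]/c.shape[1])));cv2.imwrite('pics/c2.png',c)
E
```

```text
(no output)
```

View pics/c2.png

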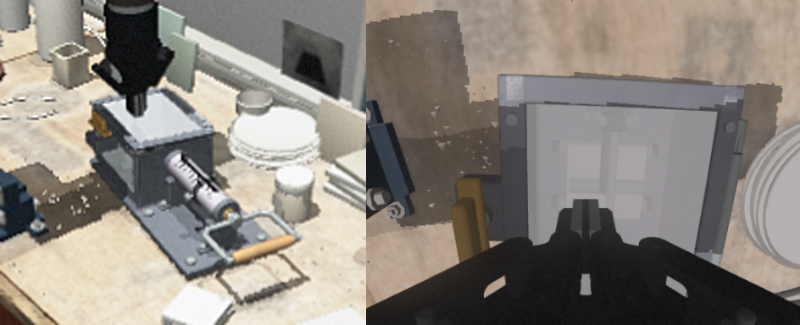

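```bash
python3 - <<'E'
from h import *
o=get_obs();print(o['eef_pos'],o['ft_force'],R.from_quat(o['tool_rot']).as_matrix()[:,2])
m,T=pose('scene');p=np.array(o['eef_pos']);print('tcp px',proj(m,T,p),'at z+20mm',proj(m,T,p+[0,0,.02]))
im=cv2.imread('pics/s2.png')
mw,Tw=pose('wrist');print('wrist tcp',proj(mw,Tw,p))
for t in (0,.15,.4):
    q=[W(.066-.131*np.cos(t),y,.108+.131*np.sin(t)+.004) for y in (.048,.13,.212)];print(t,'scene',proj(m,T,q).round(0).tolist(),'wrist',proj(mw,Tw,q).round(0).tolist())
b=cv2.resize(im[165:225,195:285],None,fx=8,fy=8,interpolation=cv2.INTER_CUBIC);cv2.imwrite('pics/c3.png',b)
for t,n in (('guard','scene'),('guard','wrist')):
    for d in masks_of(t,n)[:1]:
        y,x=np.nonzero(d['pixels']);print(t,n,d['conf'],x.min(),x.max(),y.min(),y.max())
E
```

```text
[0.53999429 0.10873379 0.09280015] [ 0.73294732 -0.35985413  0.73346279] [ 0.01754566  0.008369   -0.99981104]
tcp px [[237.17930449 203.25828372]] at z+20mm [[236.95468332 197.47019877]]
wrist tcp [[280.99811802 255.30731855]]
0 scene [[234.0, 216.0], [222.0, 203.0], [211.0, 192.0]] wrist [[177.0, 428.0], [165.0, 290.0], [153.0, 103.0]]
0.15 scene [[235.0, 210.0], [222.0, 197.0], [211.0, 186.0]] wrist [[170.0, 461.0], [154.0, 313.0], [139.0, 102.0]]
0.4 scene [[237.0, 199.0], [225.0, 187.0], [213.0, 176.0]] wrist [[172.0, 529.0], [151.0, 365.0], [128.0, 99.0]]
guard scene 0.63 215 274 183 213
guard wrist 0.91 169 490 95 383
```

View pics/c3.png

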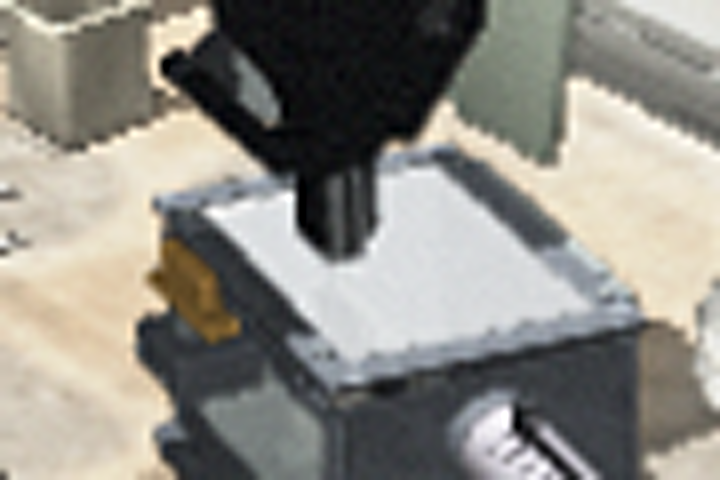

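The guard's corner lies where a nearly shut guard should be, but the TCP reads 19 mm lower than the pane. I'll lift and look.

Call:
jog_arm(deltas=[[[0,0,-5,0,0,0,0],[0,0,-5,0,0,0,0],[0,0,-10,0,0,0,0],[0,0,-20,0,0,0,0],[0,0,-30,0,0,0,0]]])

```text
clock: 5.1
eef_pos: [0.5365, 0.1077, 0.1638]
tool_rot: [0.675, 0.738, 0.006, 0.002]
ft_force: [-0.2, 0.0, 0.8]
grip_width: -0.0
```

```bash
python3 - <<'E'
from h import *
o=get_obs();print(o['clock'],o['eef_pos'])
m,T,im=snap('wrist','w3.png'); ms,Ts,s=snap('scene','s3.png')
for t in (0,.06,.15):
    q=[W(.066-.131*np.cos(t),y,.108+.131*np.sin(t)+.004) for y in (.048,.13,.212)];print(t,'scene',proj(ms,Ts,q).round(1).tolist(),'wrist',proj(m,T,q).round(0).tolist())
a=cv2.resize(s[165:225,195:285],(600,400),interpolation=cv2.INTER_CUBIC)
c=np.zeros((600,800,3),np.uint8);c[:300,:450]=cv2.resize(a,(450,300));c[180:,240:]=im
c[:300,:450]=cv2.resize(a,(450,300))
cv2.imwrite('pics/c4.png',c[:,:,::-1])
for d in masks_of('turnbutton','wrist')[:1]: print(d['conf'],d['at'],ray(m,T,d['at'],.128))
E
```

```text
5.1 [0.53653656 0.10772178 0.16376383]
0 scene [[234.3, 216.0], [222.3, 203.4], [211.4, 192.0]] wrist [[207.0, 345.0], [203.0, 237.0], [200.0, 104.0]]
0.06 scene [[234.3, 213.6], [222.2, 201.1], [211.3, 189.7]] wrist [[206.0, 352.0], [201.0, 241.0], [197.0, 104.0]]
0.15 scene [[234.6, 209.9], [222.4, 197.5], [211.4, 186.2]] wrist [[204.0, 364.0], [199.0, 248.0], [195.0, 104.0]]
0.95 [185.7, 231.9] [0.48028235 0.10306309 0.128     ]
```

View pics/c4.png

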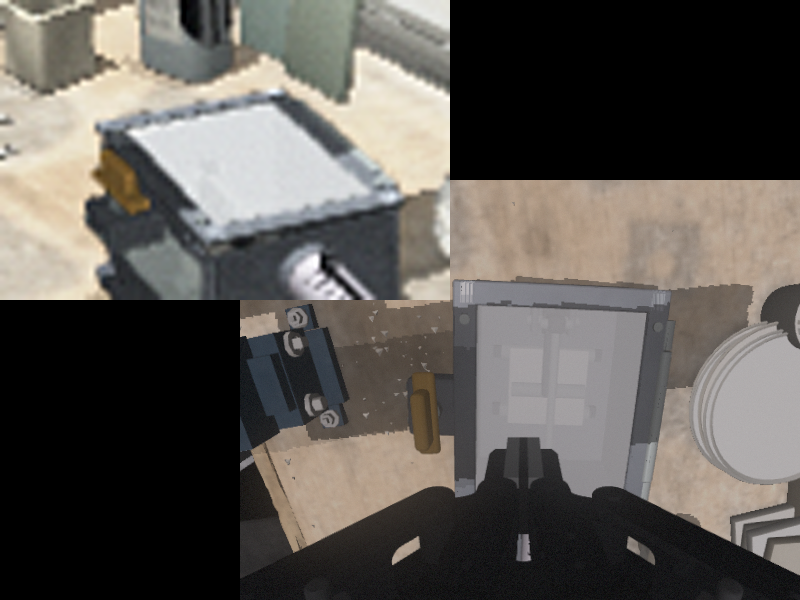

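```bash
python3 - <<'E'
from h import *
o=get_obs();p=np.array(o['eef_pos']);M=R.from_quat(o['tool_rot'])
m,T=pose('scene')
print(proj(m,T,p),proj(m,T,p+[0,0,.02]),[proj(m,T,p+M.apply([x,0,0])).round(1).tolist() for x in (-.011,.011)])
im=cv2.imread('pics/s3.png');mw,Tw=pose('wrist');print('wrist',[proj(mw,Tw,p+M.apply([x,0,z])).round(1).tolist() for x in (-.011,0,.011) for z in (0,-.02)])
b=cv2.resize(im[150:225,195:295],(800,600),interpolation=cv2.INTER_NEAREST);
for z in (0,.02):
    q=(proj(m,T,p+[0,0,z])[0]-[195,150]+.5)*8;cv2.circle(b,(int(q[0]),int(q[1])),4,(0,0,255) if z==0 else (0,255,0),-1)
cv2.imwrite('pics/c5.png',b)
E
```

```text
[[236.3027356  181.40398323]] [[236.07019381 175.28046798]] [[[238.0, 182.9]], [[234.6, 179.9]]]
wrist [[[281.0, 275.4]], [[280.8, 294.8]], [[281.0, 255.3]], [[280.7, 272.8]], [[280.9, 234.5]], [[280.7, 249.8]]]
```

View pics/c5.png

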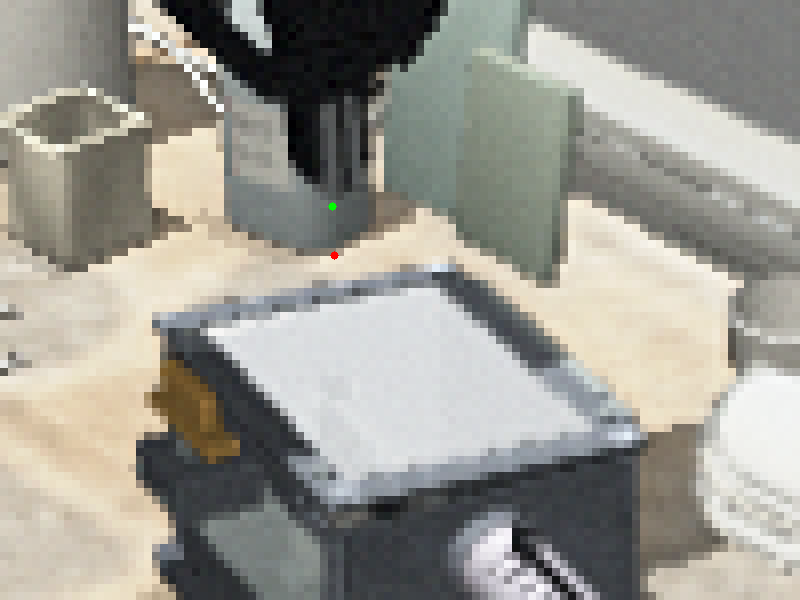

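In the scene picture the fingertip shows at about (340,190), while the reported TCP projects to (334,255). So the real tip is about 20 mm higher than reported, and a shift of that size also explains the offset in the wrist view. The 0.093 reading was therefore contact near shut. I'll press again until the force rises.

Call:
jog_arm(deltas=[[[0,0,30,0,0,0,0],[0,0,25,0,0,0,0],[0,0,12,0,0,0,0],[0,0,5,0,0,0,0],[0,0,5,0,0,0,0]]])

```text
clock: 5.75
eef_pos: [0.5419, 0.1092, 0.089]
tool_rot: [0.675, 0.738, 0.011, 0.006]
ft_force: [-1.6, -0.4, 0.4]
grip_width: -0.0001
```

Call:
jog_arm(deltas=[[[0,0,3,0,0,0,0],[0,0,3,0,0,0,0],[0,0,3,0,0,0,0]]])

```text
clock: 6.05
eef_pos: [0.542, 0.1092, 0.087]
tool_rot: [0.675, 0.738, 0.013, 0.007]
ft_force: [-8.1, -0.7, 15.5]
grip_width: -0.0
```

The guard is firmly shut: 15 N at a reported z of 0.087, so the z offset is about 25 mm. Now I lift and move over the button.

Call:
jog_arm(deltas=[[[0,0,-5,0,0,0,0],[0,0,-15,0,0,0,0],[0,0,-30,0,0,0,20],[0,0,-30,0,0,0,50],[0,0,0,0,0,0,50]]])

```text
clock: 6.55
eef_pos: [0.5408, 0.1086, 0.1729]
tool_rot: [0.675, 0.738, 0.014, 0.008]
ft_force: [0.2, 0.2, 0.3]
grip_width: 0.0431
```

```bash
python3 - <<'E'
from h import *
print(get_obs()['joint_pos']);plan([.472,.095,.15],12.9)
E
```

```text
[0.19549994 0.33147543 0.03928469 1.24604905 0.0044326  1.67707374]
from [0.5408 0.1086 0.1729] d [-0.0688 -0.0136 -0.0229] n 2 rot [ 1.9 -0.3 -7.8]
[-3.8, -35.2, 10.3] [0.9, -0.2, -3.9]
[-1.4, -35.2, 10.9] [0.9, -0.2, -3.9]
```

Call:
jog_arm(deltas=[[[-4,-35,0,0.9,-0.2,-3.9,50],[-1,-35,0,0.9,-0.2,-3.9,50],[0,0,10,0,0,0,50],[0,0,5,0,0,0,50]]])

```text
clock: 6.95
eef_pos: [0.4728, 0.0951, 0.1569]
tool_rot: [0.621, 0.784, 0.002, 0.003]
ft_force: [0.5, -0.5, -0.3]
grip_width: 0.0501
```

```bash
python3 - <<'E'
from h import *
plan([.472,.095,.15],12.9)
m,T,im=snap('wrist','w6.png')
Tz=T.copy();Tz[2,3]+=.024
for d in masks_of('turnbutton','wrist')[:1]:
    print(d['conf'],d['at'],ray(m,Tz,d['at'],.128));y,x=np.nonzero(d['pixels']);print(cv2.minAreaRect(np.c_[x,y].astype(np.float32)),x.min(),x.max(),y.min(),y.max())
print('tcp true px for z .105-.135',[proj(m,T,np.array(get_obs()['eef_pos'])+[0,0,z-.024-get_obs()['eef_pos'][2]]).round(0).tolist() for z in(.119,.135)])
q=[W(-.082,.13+s,.135) for s in (-.018,0,.018)];print(proj(m,Tz,q).round(0).tolist())
b=cv2.resize(im[100:400,120:440],(640,600));cv2.imwrite('pics/c6.png',b[:,:,::-1])
E
```

```text
from [0.4728 0.0951 0.1569] d [-0.0008 -0.0001 -0.0069] n 1 rot [0.4 0.1 0.3]
[0.1, -0.8, 6.9] [0.4, 0.1, 0.3]
0.65 [292.8, 224.9] [0.48054612 0.0953474  0.128     ]
((290.80230712890625, 225.46694946289062), (25.179256439208984, 87.55277252197266), 7.001267910003662) 274 307 182 268
tcp true px for z .105-.135 [[[281.0, 219.0]], [[281.0, 226.0]]]
[[273.0, 254.0], [277.0, 227.0], [282.0, 199.0]]
```

View pics/c6.png

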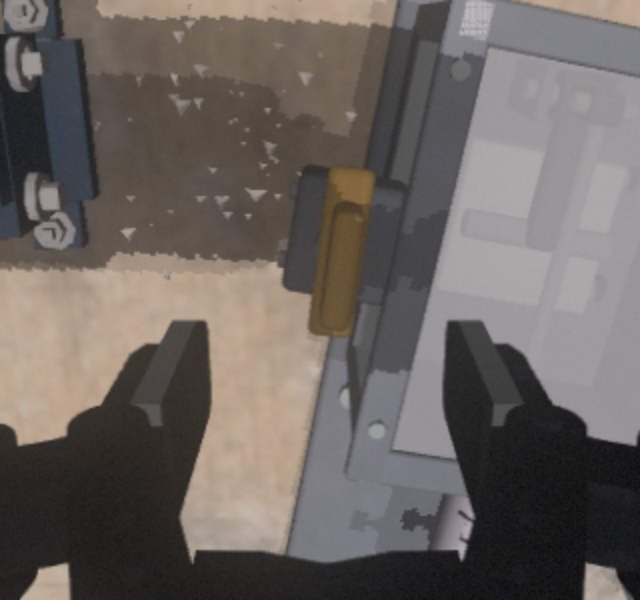

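The rib is at (291,232) in the wrist frame, against an expected TCP at (281,226), and is turned about 5° clockwise from the tool. I'll correct that and descend partway.

Call:
jog_arm(deltas=[[[-3.5,6,5,0.4,0,5,40],[0,0,15,0,0,0,40],[0,0,10,0,0,0,40],[0,0,5,0,0,0,40]]])

```text
clock: 7.45
eef_pos: [0.4839, 0.0937, 0.1209]
tool_rot: [0.657, 0.754, 0.0, 0.001]
ft_force: [-0.1, -1.0, -0.2]
grip_width: 0.04
```

```bash
python3 - <<'E'
from h import *
o=get_obs();print(R.from_quat(o['tool_rot']).as_matrix().round(3).tolist())
m,T,im=snap('wrist','w7.png')
b=cv2.resize(im[120:345,160:400],(640,600))
for z in (0,.01,.02,.03):
    p=(proj(m,T,np.array(o['eef_pos'])+[0,0,z])[0]-[160,120])*640/240;cv2.circle(b,(int(p[0]),int(p[1])),3,(255,0,0),-1)
cv2.imwrite('pics/c7.png',b[:,:,::-1])
E
```

```text
[[-0.138, 0.99, 0.002], [0.99, 0.138, -0.001], [-0.001, 0.002, -1.0]]
```

View pics/c7.png

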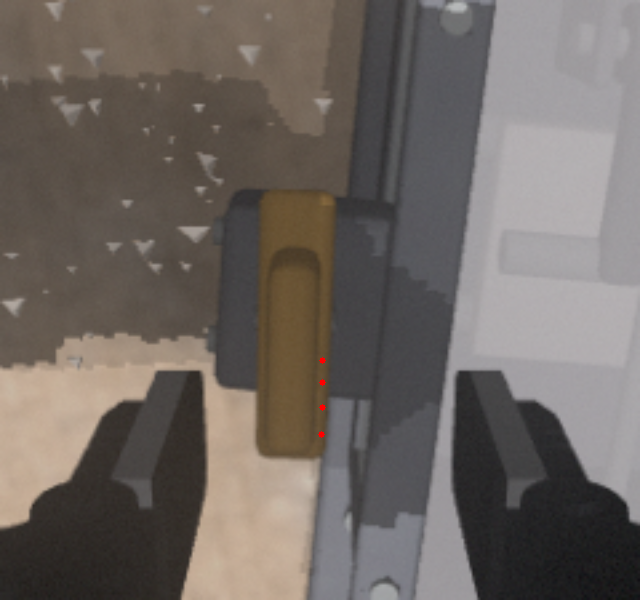

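The rib is now parallel to the jaws, but its centre at x=295 in the crop lies about 5 mm left of the jaw midline. I'll correct that, descend, then close.

Call:
jog_arm(deltas=[[[0,-5,8,0,0,1.3,40],[0,0,8,0,0,0,40],[0,0,4,0,0,0,40],[0,0,0,0,0,0,40]]])

```text
clock: 7.9
eef_pos: [0.4782, 0.0929, 0.0987]
tool_rot: [0.666, 0.746, -0.0, 0.001]
ft_force: [1.0, -0.0, 0.0]
grip_width: 0.0402
```

Call:
jog_arm(deltas=[[[0,0,1,0,0,0,20],[0,0,0,0,0,0,4],[0,0,0,0,0,0,4],[0,0,0,0,0,0,4],[0,0,0,0,0,0,4]]])

```text
clock: 8.4
eef_pos: [0.4774, 0.0928, 0.0982]
tool_rot: [0.666, 0.746, -0.0, 0.001]
ft_force: [0.1, -0.7, -0.6]
grip_width: 0.0076
```

Call:
jog_arm(deltas=[[[0,0,0,0,0,0,0],[0,0,0,0,0,0,0]]])

```text
clock: 8.6
eef_pos: [0.4774, 0.0928, 0.0982]
tool_rot: [0.666, 0.746, -0.0, 0.001]
ft_force: [-1.8, 0.0, -0.6]
grip_width: 0.007
```

```bash
python3 - <<'E'
from h import *
m,T,im=snap('wrist','w8.png')
b=cv2.resize(im[120:345,160:400],(640,600));cv2.imwrite('pics/c8.png',b[:,:,::-1])
E
```

```text
(no output)
```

View pics/c8.png

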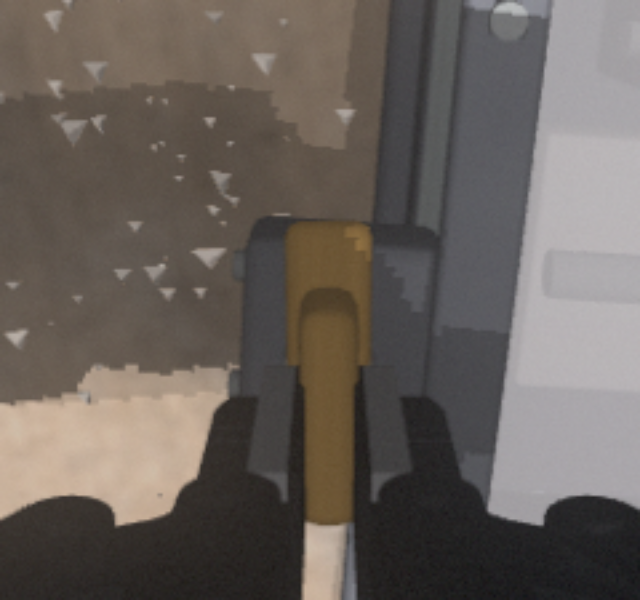

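The rib is gripped between the pads (crop 300–355 × 300–520). Now I turn it anticlockwise by about 87°.

Call:
jog_arm(deltas=[[[0,0,0,0,0,-6,0],[0,0,0,0,0,-6,0],[0,0,0,0,0,-6,0]]])

```text
clock: 8.95
eef_pos: [0.4788, 0.0932, 0.0982]
tool_rot: [0.536, 0.844, 0.001, 0.001]
ft_force: [0.4, -0.0, -0.8]
grip_width: 0.0071
```

Low forces, and it has turned 18°. I'll carry on.

Call:
jog_arm(deltas=[[[0,0,0,0,0,-7,0],[0,0,0,0,0,-7,0],[0,0,0,0,0,-7,0],[0,0,0,0,0,-7,0],[0,0,0,0,0,-7,0]]])

```text
clock: 9.45
eef_pos: [0.4809, 0.0953, 0.0982]
tool_rot: [0.245, 0.969, 0.003, 0.002]
ft_force: [-0.2, 0.4, -0.4]
grip_width: 0.0069
```

Call:
jog_arm(deltas=[[[0,0,0,0,0,-7,0],[0,0,0,0,0,-7,0],[0,0,0,0,0,-7,0],[0,0,0,0,0,-7,0],[0,0,0,0,0,-7,0]]])

```text
clock: 9.95
eef_pos: [0.4814, 0.0982, 0.0982]
tool_rot: [-0.071, 0.997, 0.005, 0.003]
ft_force: [-2.1, 1.3, -0.2]
grip_width: 0.0072
```

```bash
python3 - <<'E'
from h import *
o=get_obs();M=R.from_quat(o['tool_rot']).as_matrix();print(np.degrees(np.arctan2(M[1,1],M[0,1])),M[:,2],o['joint_pos'],o['eef_pos'])
E
```

```text
98.1138214871697 [ 0.00620522  0.01035517 -0.99992713] [ 0.19531262  0.29406194 -0.21919253  1.04944454  0.00895414  0.05377162] [0.48144142 0.09823963 0.09823801]
```

Call:
jog_arm(deltas=[[[0,0,0,0,0,4.5,0],[0,0,0,0,0,0,30],[0,0,0,0,0,0,40],[0,0,-5,0,0,0,40],[0,0,-30,0,0,0,40]]])

```text
clock: 10.45
eef_pos: [0.4797, 0.0974, 0.131]
tool_rot: [-0.033, 0.999, 0.004, 0.001]
ft_force: [0.7, -0.5, 0.7]
grip_width: 0.0399
```

```bash
python3 - <<'E'
from h import *
plan(W(.055,-.02,.15),93.4)
E
```

```text
from [0.4797 0.0974 0.131 ] d [ 0.1367 -0.1451  0.019 ] n 6 rot [0.5 0.1 0.4]
[-21.1, -25.6, -3.4] [0.1, 0.0, 0.1]
[-21.2, -25.6, -3.3] [0.1, 0.0, 0.1]
[-21.2, -25.6, -3.3] [0.1, 0.0, 0.1]
[-21.2, -25.5, -3.3] [0.1, 0.0, 0.1]
[-21.3, -25.5, -3.2] [0.1, 0.0, 0.1]
[-21.3, -25.5, -3.2] [0.1, 0.0, 0.1]
```

Call:
jog_arm(deltas=[[[0,0,-20,0,0,0,40],[-32,-38,0,0.2,0,0.4,40],[-32,-38,0,0.2,0,0,40],[-32,-38,0,0,0,0,40],[-31,-38,0,0,0,0,40]]])

```text
clock: 10.95
eef_pos: [0.6215, -0.0428, 0.1614]
tool_rot: [-0.037, 0.999, 0.002, 0.008]
ft_force: [1.4, 0.6, -0.0]
grip_width: 0.0398
```

```bash
python3 - <<'E'
from h import *
plan(W(.055,-.02,.15),93.4)
m,T,im=snap('wrist','w9.png');T[2,3]+=.024
for t,z in [('turnbutton',.128),('marker_index',.105),('pointer',.105),('stirrup',.078),('grip',.078)]:
    for d in masks_of(t,'wrist')[:2]:
        y,x=np.nonzero(d['pixels']);print(t,round(d['conf'],2),np.round(d['at']),len(x),x.min(),x.max(),y.min(),y.max(),ray(m,T,d['at'],z).round(3))
for n,q in dict(btn=W(-.082,.13,.135),slot0=W(0,.025,.105),b1=W(0,-.103,.097),c1=W(-.062,.05,.105),c2=W(-.07,-.165,.016)).items(): print(n,proj(m,T,q).round(0))
E
```

```text
from [ 0.6215 -0.0428  0.1614] d [-0.0051 -0.0049 -0.0114] n 1 rot [0.3 0.9 0.9]
[5.6, -4.5, 11.3] [0.3, 0.9, 0.9]
turnbutton 0.72 [550.  24.] 1026 535 559 0 46 [0.489 0.107 0.128]
marker_index 0.64 [251. 111.] 927 241 259 78 158 [ 0.557 -0.068  0.105]
pointer 0.9 [ 51. 121.] 8156 19 360 40 201 [ 0.571 -0.205  0.105]
pointer 0.45 [475. 142.] 36717 381 559 19 249 [0.565 0.086 0.105]
stirrup 0.88 [ 55. 121.] 7902 20 360 41 201 [ 0.574 -0.219  0.078]
grip 0.81 [ 51. 120.] 8399 20 360 41 201 [ 0.573 -0.222  0.078]
btn [[544. -16.]]
slot0 [[344. 122.]]
b1 [[157. 119.]]
c1 [[389.  23.]]
c2 [[112.  33.]]
```

```bash
python3 - <<'E'
from h import *
camera('wrist');m,T=pose('wrist');T[2,3]+=.024
c,s=np.cos(YAW),np.sin(YAW)
loc=lambda px,z:(np.array([[c,s],[-s,c]])@(ray(m,T,px,z)[:2]-O)*1000).round(1)
st=masks_of('stirrup','wrist')[0]['pixels'];mk=masks_of('marker_index','wrist')[0]['pixels']
n,lab,stats,cen=cv2.connectedComponentsWithStats(st.astype(np.uint8))
for i in range(1,n): print('st',stats[i],cen[i].round(1),loc(cen[i],.105))
for r in range(76,162,6):
    x=np.nonzero(mk[r])[0]; 
    if len(x): print(r,x.min(),x.max(),loc([(x.min()+x.max())/2,r],.105))
for n_ in ('stirrup',): 
    y,x=np.nonzero(st); k=x<130; print('grip extents local', loc([x[k].min(),121],.078), loc([51,y.min()],.078),loc([51,y.max()],.078))
for d in masks_of('turnbutton','wrist')[:1]:
    y,x=np.nonzero(d['pixels']);print('button',loc([x.min(),23],.128),loc([x.mean(),y.min()],.128),loc([x.mean(),y.max()],.119),x.min(),x.max(),y.min(),y.max())
    t=masks_of('turnbutton','top') 
E
```

```text
st [  16   45  135  162 8185] [ 73.4 123. ] [  -0.7 -155.8]
st [340 131  18  15 164] [349.  137.4] [ 7.5 31. ]
88 239 255 [-23.2 -37.2]
94 244 251 [-19.4 -36.9]
100 244 252 [-15.6 -36.6]
106 240 255 [-11.8 -37. ]
112 239 253 [ -8. -38.]
118 238 252 [ -4.1 -38.7]
124 246 250 [ -0.2 -36.8]
142 242 249 [ 11.7 -38.6]
148 239 252 [ 15.7 -38.6]
154 239 253 [ 19.7 -38.3]
160 241 253 [ 23.8 -37.7]
grip extents local [  -1.3 -217.6] [ -55.  -181.7] [  66.  -199.7]
button [-64.6 132.2] [-78.1 139.7] [-51.1 150.7] 532 559 0 51
```

```bash
python3 - <<'E'
from h import *
c,s=np.cos(YAW),np.sin(YAW);A=np.array([[c,s],[-s,c]])
L=lambda m,T,px,z:(A@(ray(m,T,px,z)[:2]-O)*1000)
m,T=pose('wrist')
for dz in (0,.012,.024):
    U=T.copy();U[2,3]+=dz;f=lambda px,z:L(m,U,px,z)
    p=f([349,136],.105);k=f([246.5,136],.105);g=f([16,123],.078)
    print(dz,'pointer',p.round(1),'mark',k.round(1),'grip edge',g.round(1),'P-M',p[1]-k[1],'P-G',p[1]-g[1],'(221)','ratio scaled',(p[1]-k[1])*221/(p[1]-g[1]))
m,T=pose('top');camera('top')
for n in('marker_index','stirrup','grip'):
    for d in masks_of(n,'top')[:2]:
        y,x=np.nonzero(d['pixels']);print(n,d['conf'],d['at'],len(x),x.min(),x.max(),y.min(),y.max())
for px in ([269,209],[270,209],[271,209]):print(L(m,T,px,.105))
ms,Ts=pose('scene')
for px in ([265,236],[266,236]):print('scene',L(ms,Ts,px,.105))
E
```

```text
0 pointer [ 5.1 26.5] mark [  6.1 -35.7] grip edge [  -0.5 -200.3] P-M 62.14103359652839 P-G 226.79263789010557 (221) ratio scaled 60.55385462506638
0.012 pointer [ 6.1 28.7] mark [  7.1 -36.8] grip edge [ 1.000e-01 -2.093e+02] P-M 65.50163710954709 P-G 237.9694466582984 (221) ratio scaled 60.83075791656512
0.024 pointer [ 7.  30.9] mark [  8.1 -37.9] grip edge [   0.7 -218.2] P-M 68.86224062256579 P-G 249.1462554264913 (221) ratio scaled 61.08281720524256
stirrup 0.61 [312.9, 210.4] 324 291 320 190 224
grip 0.89 [313.1, 211.0] 332 292 320 190 225
[  1.4944365  -34.85680302]
[  1.26134429 -37.91204461]
[  1.02823979 -40.9674465 ]
scene [-33.59499204 -72.95820065]
scene [-31.28734875 -74.24580717]
```

```bash
python3 - <<'E'
from h import *
m,T,im=snap('wrist','w10.png');print(get_obs()['eef_pos'],get_obs()['tool_rot'])
b=cv2.resize(im[75:175,225:385],(800,500),interpolation=cv2.INTER_CUBIC)
c=np.zeros((600,800,3),np.uint8);c[:500]=b
c[500:,:]=cv2.resize(im[0:70,0:560],(800,100))
cv2.imwrite('pics/c9.png',c[:,:,::-1])
E
```

```text
[ 0.619608   -0.04131763  0.16052078] [-0.03684478  0.99929344  0.00245838  0.00700215]
```

View pics/c9.png

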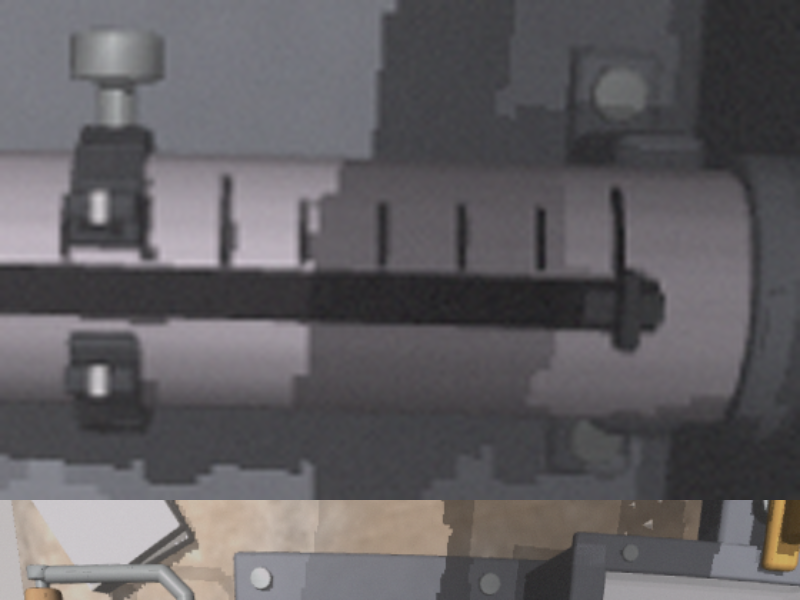

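The marker's white lines are at crop x=98 and the pointer plate at about 628. The scale ticks are spaced 78 px per 10 mm, so the needed pull is about 64.5 mm. The strip below shows the brass button lying across the edge. Next I go over the grip.

```bash
python3 - <<'E'
from h import *
plan(W(.004,-.188,.16),93.4)
E
```

```text
from [ 0.6196 -0.0413  0.1605] d [-0.0442 -0.177  -0.0005] n 5 rot [0.3 0.8 0.8]
[11.4, -34.7, -0.2] [0.1, 0.2, 0.2]
[11.3, -34.7, -0.1] [0.1, 0.2, 0.2]
[11.2, -34.7, -0.1] [0.1, 0.2, 0.2]
[11.1, -34.8, -0.0] [0.1, 0.2, 0.2]
[11.0, -34.8, 0.0] [0.1, 0.2, 0.2]
```

Call:
jog_arm(deltas=[[[11,-34,0,0.1,0.2,0.2,60],[11,-34,0,0.1,0.2,0.2,60],[11,-34,0,0.1,0.2,0.2,60],[11,-34,0,0,0.2,0.2,60],[9,-25,10,0,0,0,60]]])

```text
clock: 12.25
eef_pos: [0.5795, -0.2062, 0.1512]
tool_rot: [-0.035, 0.999, -0.001, 0.002]
ft_force: [0.7, -0.6, 1.0]
grip_width: 0.0603
```

Call:
jog_arm(deltas=[[[0,0,10,0,0,0,60],[0,0,10,0,0,0,60],[0,0,0,0,0,0,60]]])

```text
clock: 12.55
eef_pos: [0.5775, -0.2094, 0.1287]
tool_rot: [-0.032, 0.999, -0.0, 0.001]
ft_force: [-0.1, 0.3, -0.6]
grip_width: 0.0601
```

```bash
python3 - <<'E'
from h import *
plan(W(.004,-.188,.13),93.4)
m,T=pose('wrist');im=camera('wrist');p=np.array(get_obs()['eef_pos'])
for n in ('grip','stirrup','marker_index'):
    for d in masks_of(n,'wrist')[:1]:
        y,x=np.nonzero(d['pixels']);print(n,round(d['conf'],2),d['at'],x.min(),x.max(),y.min(),y.max())
        if n=='grip':
            # wood colour columns per row
            h=cv2.cvtColor(im,cv2.COLOR_RGB2HSV);w=d['pixels']&(h[...,1]>110)
            for r in range(0,260,15):
                c=np.nonzero(w[r])[0]
                if len(c)>5: print(r,c.min(),c.max(),np.median(c),ray(m,T,[(c.min()+c.max())/2,r],.08).round(4),ray(m,T,[np.median(c),r],.08).round(4))
print('tcp',p)
E
```

```text
from [ 0.5775 -0.2094  0.1287] d [-0.0022 -0.0089  0.0013] n 1 rot [-0.1  0.1  0.2]
[2.7, -8.7, -1.3] [-0.1, 0.1, 0.2]
grip 0.96 [285.1, 208.8] 261 406 129 298
stirrup 0.94 [286.0, 210.5] 261 407 129 298
marker_index 0.68 [289.5, 210.1] 260 407 129 297
tcp [ 0.57808885 -0.20925123  0.12951521]
```

```bash
python3 - <<'E'
from h import *
im=camera('wrist');d=masks_of('grip','wrist')[0]['pixels']
for r in range(135,260,20):
    c=np.nonzero(d[r])[0]
    if len(c): print(r,[(int(g[0]),int(g[-1])) for g in np.split(c,np.nonzero(np.diff(c)>1)[0]+1)])
r=190;print([(x,im[r,x].tolist()) for x in range(250,310,4)])
E
```

```text
135 [(267, 382)]
155 [(262, 289), (382, 395)]
175 [(261, 290), (380, 392)]
195 [(260, 289), (379, 391)]
215 [(261, 289), (371, 406)]
235 [(261, 288), (374, 386)]
255 [(261, 287), (372, 384)]
[(250, [157, 146, 137]), (254, [160, 150, 141]), (258, [148, 136, 128]), (262, [109, 90, 73]), (266, [138, 112, 86]), (270, [157, 127, 97]), (274, [159, 129, 97]), (278, [147, 120, 92]), (282, [135, 110, 85]), (286, [115, 94, 75]), (290, [88, 81, 77]), (294, [160, 149, 140]), (298, [159, 148, 139]), (302, [167, 157, 147]), (306, [159, 146, 139])]
```

Call:
jog_arm(deltas=[[[1,-3.5,20,0,0,0,60],[0,0,20,0,0,0,60],[0,0,20,0,0,0,60],[0,0,15,0,0,0,60],[0,0,0,0,0,0,60]]])

```text
clock: 13.35
eef_pos: [0.5832, -0.2119, 0.0582]
tool_rot: [-0.034, 0.999, -0.003, 0.007]
ft_force: [-0.9, -0.3, 0.2]
grip_width: 0.0603
```

```bash
python3 - <<'E'
from h import *
p=get_obs();print(p['eef_pos'],p['ft_force'],np.degrees(2*np.arctan2(p['tool_rot'][1],p['tool_rot'][0]))-90)
camera('wrist');d=masks_of('grip','wrist')[0]['pixels']
for r in range(100,300,20):
    c=np.nonzero(d[r])[0]
    if len(c): print(r,[(int(g[0]),int(g[-1])) for g in np.split(c,np.nonzero(np.diff(c)>1)[0]+1)])
E
```

```text
[ 0.58320133 -0.21185626  0.05816925] [-0.86578354 -0.32557288  0.20625955] 93.9413226828346
140 [(264, 438)]
160 [(259, 296), (428, 453)]
180 [(257, 299), (433, 453)]
200 [(256, 299), (431, 451)]
220 [(256, 298), (428, 447)]
240 [(256, 297), (415, 454)]
260 [(256, 296), (413, 467)]
280 [(256, 295), (419, 437)]
```

Call:
jog_arm(deltas=[[[0,-1.5,10,-0.2,0.8,0,60],[0,0,10,0,0,0,60],[0,0,2,0,0,0,40],[0,0,0,0,0,0,25],[0,0,0,0,0,0,10]]])

```text
clock: 13.95
eef_pos: [0.5879, -0.215, 0.0402]
tool_rot: [-0.035, 0.999, -0.003, 0.004]
ft_force: [-0.5, -1.4, 7.0]
grip_width: 0.017
```

Call:
jog_arm(deltas=[[[0,0,0,0,0,0,0],[0,0,0,0,0,0,0],[0,0,0,0,0,0,0]]])

```text
clock: 14.25
eef_pos: [0.5879, -0.215, 0.0405]
tool_rot: [-0.034, 0.999, -0.003, 0.004]
ft_force: [0.6, 0.4, -0.9]
grip_width: 0.0156
```

```bash
python3 - <<'E'
from h import *
p=get_obs();print(p['clock'],p['eef_pos'],p['ft_force'],np.degrees(2*np.arctan2(p['tool_rot'][1],p['tool_rot'][0]))-90,p['grip_width'])
camera('wrist');d=masks_of('grip','wrist')[0]['pixels']
for r in range(100,300,40):
    c=np.nonzero(d[r])[0]
    if len(c): print(r,[(int(g[0]),int(g[-1])) for g in np.split(c,np.nonzero(np.diff(c)>1)[0]+1)])
E
```

```text
14.25 [ 0.58788315 -0.21502487  0.04049583] [ 0.59878571  0.39211779 -0.90991303] 93.8874305321367 0.015601921069329363
140 [(279, 294), (373, 474)]
180 [(262, 309), (462, 484)]
220 [(263, 307), (456, 476)]
260 [(263, 305), (436, 500)]
```

Gripped: 15.6 mm, which fits the 18 mm bar given the same −2 mm reading bias seen on the rib. I'll push gently toward the barrel to find the rest position.

Call:
jog_arm(deltas=[[[0,2,0,0,0,0,0],[0,2,0,0,0,0,0]]])

```text
clock: 14.55
eef_pos: [0.5878, -0.2152, 0.0405]
tool_rot: [-0.033, 0.999, -0.007, 0.004]
ft_force: [0.0, -6.5, -2.5]
grip_width: 0.0158
```

At rest it is blocked, with TCP y = −0.215. Now I pull in stages.

Call:
jog_arm(deltas=[[[0,-8,0,0,0,0,0],[0,-8,0,0,0,0,0],[0,-8,0,0,0,0,0],[0,-8,0,0,0,0,0],[0,-8,0,0,0,0,0]]])

```text
clock: 15.05
eef_pos: [0.5891, -0.2441, 0.0404]
tool_rot: [-0.036, 0.999, 0.005, 0.003]
ft_force: [-1.4, 7.5, 1.6]
grip_width: 0.0157
```

```bash
python3 - <<'E'
from h import *
p=get_obs();e=np.array(p['eef_pos'])-[.5878,-.2151,.0405];print(p['clock'],e,'pull',e[:2]@[np.sin(YAW),-np.cos(YAW)],p['ft_force'],p['tool_rot'],p['grip_width'])
E
```

```text
15.05 [ 1.33405835e-03 -2.89695647e-02 -6.79623387e-05] pull 0.028997821599270793 [-1.40146117  7.46823662  1.5931204 ] [-0.03630255  0.99932451  0.00469941  0.00325122] 0.015694805593251662
```

Call:
jog_arm(deltas=[[[0,-8,0,0,0,0,0],[0,-8,0,0,0,0,0],[0,-7,0,0,0,0,0],[0,-5,0,0,0,0,0],[0,-2,0,0,0,0,0]]])

```text
clock: 15.55
eef_pos: [0.5898, -0.2607, 0.0404]
tool_rot: [-0.039, 0.999, 0.019, 0.002]
ft_force: [-1.0, 7.9, 2.0]
grip_width: 0.016
```

```bash
cat > chk.py <<'E'
from h import *
p=get_obs();e=np.array(p['eef_pos'])-[.5878,-.2151,.0405];print(p['clock'],e.round(4),'pull',e[:2]@[np.sin(YAW),-np.cos(YAW)],np.round(p['ft_force'],1),np.round(p['tool_rot'],4),p['grip_width'])
for n in ('scene','top'):
    cv2.imwrite(f"pics/{n}_{p['clock']:.1f}.png",camera(n)[:,:,::-1])
    for t in ('stirrup','marker_index','turnbutton','guard'):
        for d in masks_of(t,n)[:2]:
            k,l,s,c=cv2.connectedComponentsWithStats(d['pixels'].astype(np.uint8))
            print(n,t,round(d['conf'],2),[(s[i].tolist(),c[i].round(1).tolist()) for i in range(1,k)][:4])
E
python3 chk.py
```

```text
15.55 [ 0.002  -0.0456 -0.0001] pull 0.04559011768215341 [-1.   7.9  2. ] [-0.0392  0.9991  0.0188  0.0018] 0.0159641906335298
scene stirrup 0.8 [([268, 224, 2, 2, 3], [268.3, 224.3]), ([280, 245, 33, 36, 309], [294.8, 267.5])]
scene stirrup 0.51 [([214, 183, 62, 34, 1217], [245.1, 199.0])]
scene marker_index 0.41 [([210, 196, 17, 11, 117], [218.1, 200.8])]
scene turnbutton 0.66 [([212, 197, 14, 9, 85], [218.2, 200.7])]
scene turnbutton 0.22 [([267, 305, 2, 1, 2], [267.5, 305.0])]
scene guard 0.76 [([215, 184, 60, 32, 1176], [244.8, 199.0])]
top stirrup 0.58 [([291, 190, 33, 26, 179], [307.4, 202.2])]
top turnbutton 0.58 [([213, 230, 5, 16, 71], [215.0, 237.2])]
top guard 0.62 [([187, 187, 56, 48, 2417], [214.6, 210.3])]
```

```bash
cat > bar.py <<'E'
from h import *
def bar(e,q): return np.array(e)+R.from_quat(q).apply([0,0,-.0375])
b0=bar([.5878,-.2152,.0405],[-.033,.999,-.007,.004])
p=get_obs();e=bar(p['eef_pos'],p['tool_rot'])-b0
print(p['clock'],'pull mm',1000*(e[:2]@[np.sin(YAW),-np.cos(YAW)]),np.round(p['ft_force'],1))
plan(p['eef_pos'],93.4)
E
python3 bar.py
```

```text
16.05 pull mm 47.00872934356315 [-1.3  8.8  1.6]
from [ 0.5898 -0.2602  0.0405] d [0. 0. 0.] n 1 rot [2.1 0.3 1.1]
[0.0, 0.0, 0.0] [2.1, 0.3, 1.1]
```

Call:
jog_arm(deltas=[[[0,-4,0,0.8,0,0,0],[0,-4,0,0.8,0,0,0],[0,-4,0,0.8,0,0,0],[0,-4,0,0.5,0,0,0]]])

```text
clock: 16.45
eef_pos: [0.5899, -0.2632, 0.0404]
tool_rot: [-0.042, 0.999, 0.005, 0.002]
ft_force: [-1.1, 9.3, 2.1]
grip_width: 0.0158
```

```bash
python3 bar.py
```

```text
16.45 pull mm 49.00951289785323 [-1.1  9.3  2.1]
from [ 0.5899 -0.2632  0.0404] d [0. 0. 0.] n 1 rot [0.6 0.2 1.4]
[0.0, 0.0, 0.0] [0.6, 0.2, 1.4]
```

Call:
jog_arm(deltas=[[[0,-7,0,0.5,0,0.5,0],[0,-7,0,0.3,0,0.5,0],[0,-5,0,0.3,0,0.4,0]]])

```text
clock: 16.75
eef_pos: [0.5902, -0.2706, 0.0404]
tool_rot: [-0.032, 0.999, 0.006, 0.001]
ft_force: [-1.0, 10.6, 3.2]
grip_width: 0.0161
```

```bash
python3 bar.py;python3 chk.py
```

```text
16.75 pull mm 56.438160524298944 [-1.  10.6  3.2]
from [ 0.5902 -0.2706  0.0404] d [0. 0. 0.] n 1 rot [0.7 0.1 0.3]
[0.0, 0.0, 0.0] [0.7, 0.1, 0.3]
16.75 [ 0.0024 -0.0555 -0.0001] pull 0.055550907120234715 [-1.  10.6  3.2] [-3.250e-02  9.995e-01  6.100e-03  9.000e-04] 0.016094655269995706
scene stirrup 0.72 [([269, 226, 2, 2, 3], [269.7, 226.3]), ([283, 246, 22, 17, 117], [293.2, 256.1]), ([282, 264, 3, 4, 5], [282.8, 265.6]), ([286, 271, 29, 13, 204], [301.4, 277.3])]
scene turnbutton 0.67 [([211, 197, 15, 9, 82], [218.0, 200.9])]
scene guard 0.68 [([216, 183, 58, 34, 1164], [245.3, 199.0])]
top stirrup 0.59 [([292, 190, 26, 22, 143], [307.6, 203.4]), ([321, 190, 4, 2, 7], [322.3, 190.4])]
top marker_index 0.24 [([214, 230, 4, 16, 56], [215.3, 237.6])]
top turnbutton 0.65 [([213, 230, 5, 16, 72], [215.1, 237.2])]
top guard 0.56 [([186, 188, 57, 46, 2328], [213.9, 210.5])]
top guard 0.16 [([290, 190, 35, 21, 169], [307.1, 202.7])]
```

```bash
python3 - <<'E'
from h import *
m,T=pose('scene')
for dx in (0,.005):
    print([ (s,proj(m,T,W(dx,.025-s/1000,.105))[0].round(1).tolist()) for s in (0,47,56.4,60,64.5,70)])
a=cv2.imread('pics/scene0.png').astype(int)
print('gray before / now, rows 220-236, cols 258-282')
import glob
b=cv2.imread(sorted(glob.glob('pics/scene_16*'))[-1]).astype(int)
for r in range(220,238): print(r,a[r,258:282].mean(1).astype(int).tolist(),'|',b[r,258:282].mean(1).astype(int).tolist())
E
```

```text
[(0, [258.7, 216.1]), (47, [266.7, 223.8]), (56.4, [268.4, 225.3]), (60, [269.0, 226.0]), (64.5, [269.8, 226.7]), (70, [270.8, 227.7])]
[(0, [260.2, 215.6]), (47, [268.3, 223.3]), (56.4, [270.0, 224.9]), (60, [270.6, 225.5]), (64.5, [271.4, 226.3]), (70, [272.4, 227.2])]
gray before / now, rows 220-236, cols 258-282
220 [243, 222, 96, 83, 31, 106, 204, 147, 72, 61, 66, 67, 66, 65, 68, 67, 105, 200, 190, 188, 184, 191, 186, 185] | [247, 231, 101, 85, 28, 112, 208, 156, 76, 68, 65, 70, 75, 64, 62, 59, 113, 207, 198, 193, 191, 196, 192, 194]
221 [207, 140, 163, 205, 77, 17, 106, 203, 148, 76, 58, 68, 65, 67, 59, 66, 102, 187, 193, 187, 178, 183, 187, 188] | [211, 144, 171, 215, 83, 15, 113, 211, 154, 75, 64, 70, 68, 70, 67, 59, 108, 192, 198, 192, 190, 188, 193, 198]
222 [140, 209, 239, 226, 192, 120, 18, 106, 202, 153, 77, 62, 64, 68, 66, 60, 67, 125, 192, 186, 186, 188, 196, 200] | [145, 220, 241, 233, 199, 130, 18, 112, 211, 158, 80, 64, 70, 68, 67, 61, 71, 130, 202, 193, 189, 195, 204, 201]
223 [222, 224, 172, 169, 250, 224, 78, 28, 106, 202, 147, 78, 63, 64, 66, 62, 74, 122, 189, 2
[... 2654 characters left out ...]
, 83, 151, 178, 105, 107, 42, 84, 190, 204, 218, 229, 229, 184, 193, 244, 247, 246, 238, 230, 215, 177, 176] | [65, 64, 83, 157, 180, 107, 118, 43, 85, 197, 216, 225, 220, 192, 86, 91, 143, 144, 140, 130, 126, 134, 174, 177]
236 [61, 58, 101, 179, 205, 169, 193, 48, 76, 158, 185, 206, 217, 221, 206, 233, 239, 240, 240, 239, 235, 229, 211, 182] | [67, 62, 104, 184, 214, 176, 197, 56, 74, 170, 187, 184, 113, 120, 111, 132, 138, 137, 143, 136, 130, 128, 118, 125]
237 [62, 58, 74, 113, 168, 144, 58, 23, 63, 129, 156, 184, 205, 217, 215, 193, 238, 236, 239, 239, 240, 234, 224, 204] | [63, 63, 74, 119, 173, 147, 61, 24, 68, 137, 147, 105, 115, 124, 133, 138, 139, 137, 141, 144, 138, 128, 123, 112]
```

At 56.4 mm of pull, the scene pixels put the pointer about 8 mm short of the white lines. That agrees with the 64.5 mm estimate, so I pull the rest in small steps.

Call:
jog_arm(deltas=[[[0,-6,0,0.5,0,0,0],[0,-6,0,0.3,0,0,0],[0,-5,0,0.3,0,0,0]]])

```text
clock: 17.55
eef_pos: [0.5904, -0.2755, 0.0404]
tool_rot: [-0.036, 0.999, 0.007, 0.0]
ft_force: [-0.9, 10.6, 2.4]
grip_width: 0.0159
```

```bash
python3 bar.py
```

```text
17.55 pull mm 61.371332982792175 [-0.9 10.6  2.4]
from [ 0.5904 -0.2755  0.0404] d [0. 0. 0.] n 1 rot [0.8 0.  0.8]
[0.0, 0.0, 0.0] [0.8, 0.0, 0.8]
```

Call:
jog_arm(deltas=[[[0,-5.5,0,0.3,0,0,0],[0,-5,0,0.3,0,0,0]]])

```text
clock: 17.75
eef_pos: [0.5904, -0.2779, 0.0404]
tool_rot: [-0.039, 0.999, 0.009, -0.0]
ft_force: [-0.2, 10.1, 3.3]
grip_width: 0.0159
```

```bash
python3 bar.py;python3 chk.py;python3 bar.py;python3 - <<'E'
import cv2,glob
b=cv2.imread(sorted(glob.glob('pics/scene_17*'))[-1]).astype(int)
for r in range(222,231): print(r,b[r,264:276].mean(1).astype(int).tolist())
E
```

```text
17.75 pull mm 63.9535195659963 [-0.2 10.1  3.3]
from [ 0.5904 -0.2779  0.0404] d [0. 0. 0.] n 1 rot [ 1.1 -0.   1. ]
[0.0, 0.0, 0.0] [1.1, -0.0, 1.0]
17.75 [ 0.0026 -0.0628 -0.0001] pull 0.06281893124981369 [-0.2 10.1  3.3] [-3.860e-02  9.992e-01  9.300e-03 -3.000e-04] 0.01591900667681595
scene stirrup 0.92 [([270, 226, 3, 4, 8], [271.0, 227.5]), ([282, 245, 35, 41, 427], [297.6, 269.9])]
scene marker_index 0.63 [([261, 235, 5, 4, 19], [263.1, 236.6])]
scene marker_index 0.42 [([215, 183, 61, 34, 1242], [245.5, 199.1])]
scene turnbutton 0.53 [([282, 245, 21, 26, 144], [291.6, 257.2]), ([287, 273, 30, 13, 188], [303.1, 278.9])]
scene turnbutton 0.25 [([216, 183, 59, 33, 1179], [245.3, 198.8])]
scene guard 0.83 [([215, 183, 60, 33, 1185], [245.4, 198.8])]
scene guard 0.67 [([360, 295, 31, 28, 632], [374.3, 308.4])]
top stirrup 0.43 [([322, 189, 6, 3, 14], [324.8, 190.0]), ([314, 191, 5, 7, 12], [315.2, 193.8]), ([293, 202, 25, 9, 89], [308.5, 206.8])]
top marker_index 0.53 [([268, 203, 4, 4, 11], [269.6, 204.6]), ([269, 210, 3, 10, 26], [270.2, 214.0])]
top turnbutton 0.42 [([212, 229,
[... 154 characters left out ...]
1, 4, 9, 22], [270.4, 214.9])]
18.25 pull mm 64.15468100449365 [-1.4  9.8  2.9]
from [ 0.5905 -0.2781  0.0404] d [0. 0. 0.] n 1 rot [ 1. -0.  1.]
[0.0, 0.0, 0.0] [1.0, -0.0, 1.0]
222 [22, 110, 211, 157, 77, 67, 68, 69, 68, 63, 74, 129]
223 [83, 26, 111, 212, 152, 78, 67, 71, 71, 63, 76, 122]
224 [217, 103, 24, 112, 210, 157, 81, 63, 66, 63, 71, 96]
225 [236, 194, 135, 21, 117, 212, 137, 64, 60, 60, 67, 115]
226 [148, 211, 252, 39, 28, 98, 149, 50, 40, 60, 92, 132]
227 [223, 245, 228, 103, 94, 18, 26, 38, 39, 57, 25, 61]
228 [227, 177, 128, 102, 181, 72, 36, 45, 46, 85, 33, 44]
229 [173, 189, 239, 29, 83, 129, 70, 36, 30, 74, 94, 59]
230 [195, 236, 179, 39, 33, 83, 160, 141, 22, 68, 162, 128]
```

The pointer is level with the index lines in the scene image to within about 1–2 mm, the handle is steady (64.0→64.15 mm over 0.5 s), and the button and guard look right from the top. I'm handing in.

```bash
python3 -c "
from workcell import *
print(job_done())"; python3 bar.py
```

```text
the job is handed in; nothing more can be done
None
the job is handed in; nothing more can be done
```

I shut the guard, turned the turnbutton across its front edge, pulled the handle about 64 mm to the marker, and handed in with the fingers still holding it. `job_done` reports no verdict, so success is my reading of the last checks.

- **Guard:** I pressed it down until the force rose to 15.5 N at the stop. The later top and scene masks still show it shut.
- **Turnbutton:** I pinched the thumb rib and turned it anticlockwise. By tool angle it ended at about 90°, and the wrist picture and top mask show it lying across the edge.
- **Handle:** The estimated pull was 64.15 mm, against a target of about 64.5 mm from the barrel's scale ticks (assuming 10 mm spacing). It drifted only 0.2 mm over the last 0.5 s, and the wrist read about 10 N of pull. Scene pixels put the pointer within about 1–2 mm of the marker lines.

These checks disagreed or stayed open:
- **Fingertip height:** The real fingertips sat about 24 mm above the reported TCP, seen in the scene picture and by contact with the guard. I allowed for this in every height.
- **Tester position:** The wrist and top cameras differed by 5–10 mm, so I corrected the moves from close wrist views.
- **Network names:** Some reports were wrong, such as labelling the stirrup as the turnbutton. I set those aside.
- **Marker distance:** Scaling by the grip's known position gave 60.6–62.8 mm instead of 64.5 mm, which is still inside the 5 mm tolerance.
- **Last look:** My 12 pictures were used up, so the final pointer check rests on masks and pixel values.

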